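# Set out a graduated set of silvered baubles for the decorator

### The arm

A 6-joint arm with a two-finger parallel gripper is mounted at the origin on the work surface. World frame = base frame: x ahead of the robot, y to its left, z up, the work surface at z = 0. Lengths are in mm, angles in rad, forces in N, time in s.
With the tool pointing down it reaches from about 325 to 875 mm from the base axis. Payload 4.4 kg.
Tool frame: the origin (TCP) lies on the centre line of the jaws, within the pads' length; the fingertips stand 22 mm ahead of it and the grasp point (between the pads) lies 3 mm ahead of it; z points along the fingers, y is the direction in which the jaws open and shut (so a half turn about z gives the same grasp; the last joint's range is limited). The gripper opens to 85 mm and grips with 20 to 120 N. Pads are 22 mm wide; open, the fingers measure 114 mm over their backs; the gripper's body (76 mm by 85 mm) begins 54 mm behind the grasp point. The pads swing forward as they close: fully open they stand 13 mm farther back than shut.
Start: joints at [-1.435, 0.207, 1.542, -0, 1.393, -0.15], TCP at [162.646, -551.52, 253.282] pointing down, gripper open.
Joint ranges: [-2.73, 2.73], [-0.86, 2.22], [0.23, 2.46], [-1.11, 4.25], [0.08, 2.63], [-2.82, 2.82]. Speed limits (rad/s): [2.79, 2.79, 3.14, 3.14, 3.14, 3.14].

### API

Orientations are given as a rotation vector (axis times angle).
In Python, from station import status, imaging, robot gives the robot as it stands.
- The arm moves only by the tool step_arm, never from a script. Its argument "moves" is a list of rows, each a list of 4 numbers: the shift along the tool's x, y, z in cm, then the turn about the tool's z in rad. A call has 1 to 12 rows; each row is the pose to reach, as a shift and turn from the pose measured when the call began, along the tool's axes at that moment; what a row does not reach only later rows make up. A row lasts 1/8 s, in which the tool goes at most 62.5 mm and 10.7 degrees, less where a joint would pass 70% of its speed; a pose out of reach is approached as far as the arm can. A call with a gripper value outside its range is refused whole. "gripper" is the finger opening in cm, from 0 to 8.54, set as the call begins (left out, the last holds). The fingers move at their own pace and stop on an object; the grip force is fixed at half the most. Time passes only in rows, so rows that repeat a pose let the fingers close. It gives the time, the measured TCP pose, the force and the opening at its end, in the units of the state.
- status.get_state(): the state, without advancing time (a new reading comes with each control period).
- imaging.grab_frame(name): name is "scene" or "top" or "wrist"; returns a dict with "frame" (384x512x3 uint8, red, green, blue), "z_map" (384x512 float32, mm along the optical axis (not along the pixel's ray), 0 where there is no reading), "fovy" (degrees; the focal length in pixels is half the picture's height over the tangent of half this angle, whatever the lens; pixels are square), "cx", "cy" (the principal point, pixels), "R" (3x3) and "t" (3): a world point X has camera coordinates R X + t; the wrist camera has in their place "mount" (4x4, takes a point from camera to tool coordinates, whose origin is the TCP and whose axes are the flange's). Camera axes: x right, y down, z forward; pixel columns grow to the right and rows downward; lengths in mm; the calibration is good to about 2 mm. The wrist camera is an equidistant fisheye: a pixel r from the principal point sees the ray r / f radians off the axis. A picture is of the moment at which its call begins: read the wrist's pose just before it.
- robot.hand_in(): hands the job in, once; it reports no verdict.
The state is a dict: "time_s": time; "joint_positions": joint angles; "qd": joint speeds; "joint_efforts": joint torques, N m; "eef_pos": TCP position; "tcp_rot": TCP orientation; "force": force on the tool from outside, world axes, zero at the start; "torque": the same for the moment, N m; "finger_gap": opening from 0.0 (shut) to 1.0 (fully open).
Only numpy, scipy, OpenCV 4.12 (cv2) and the standard library are available. Lean on these libraries where they do the work, as an engineer would, in place of code of your own. Each camera call takes 0.05 s, during which the arm holds its last target. There are 200 camera calls.

### The job

Move the four silvered baubles from the wooden tray onto the cork rings of the decorating rail, one on each ring, stem up, in order of size: the largest on the ring next to the red lacquer pot, the smallest on the ring farthest from it. They are thin glass, so set them down gently and do not let them fall; leave the finished blue bauble standing as it is in the tray.

Things in the scene. Friction and masses are not known exactly. Their poses are not given: they have to be found in the camera images.
- silver50_mid (a point): Ball centre of the smallest silvered glass bauble, 50 mm across, 12 to 60 g; z: up its stem. The stem (12 mm thick, 25 to 69 mm above this point) is gripped from above. Bottom-heavy: stands stem-up by itself. Seated, this point is 17 mm above the rim of its 36 mm hole. Starts in the tray: 2 x 3 holes 90 mm apart, rims 18 mm above the table, frame 34 mm high; a 72 mm vial stands in another hole.
- silver60_mid (a point): Ball centre of the second smallest silvered glass bauble, 60 mm across, 12 to 60 g; z: up its stem. The stem (12 mm thick, 30 to 74 mm above this point) is gripped from above. Bottom-heavy: stands stem-up by itself. Seated, this point is 24 mm above the rim of its 36 mm hole. Starts in the tray: 2 x 3 holes 90 mm apart, rims 18 mm above the table, frame 34 mm high; a 72 mm vial stands in another hole.
- silver70_mid (a point): Ball centre of the second largest silvered glass bauble, 70 mm across, 12 to 60 g; z: up its stem. The stem (12 mm thick, 35 to 79 mm above this point) is gripped from above. Bottom-heavy: stands stem-up by itself. Seated, this point is 30 mm above the rim of its 36 mm hole. Starts in the tray: 2 x 3 holes 90 mm apart, rims 18 mm above the table, frame 34 mm high; a 72 mm vial stands in another hole.
- silver80_mid (a point): Ball centre of the largest silvered glass bauble, 80 mm across, 12 to 60 g; z: up its stem. The stem (12 mm thick, 40 to 84 mm above this point) is gripped from above. Bottom-heavy: stands stem-up by itself. Seated, this point is 36 mm above the rim of its 36 mm hole. Starts in the tray: 2 x 3 holes 90 mm apart, rims 18 mm above the table, frame 34 mm high; a 72 mm vial stands in another hole.
- ring1: One of four identical cork rings glued in a row, 90 mm apart, on the long wooden rail; its number says nothing of its place in the row. Origin: centre of its underside; z up. Outside 62 mm, hole 36 mm, height 18 mm: its rim is 18 mm above this point, 48 mm above the table. It cannot move. A ball let go within about 8 mm of its axis settles into it.
- ring2: One of four identical cork rings glued in a row, 90 mm apart, on the long wooden rail; its number says nothing of its place in the row. Origin: centre of its underside; z up. Outside 62 mm, hole 36 mm, height 18 mm: its rim is 18 mm above this point, 48 mm above the table. It cannot move. A ball let go within about 8 mm of its axis settles into it.
- ring3: One of four identical cork rings glued in a row, 90 mm apart, on the long wooden rail; its number says nothing of its place in the row. Origin: centre of its underside; z up. Outside 62 mm, hole 36 mm, height 18 mm: its rim is 18 mm above this point, 48 mm above the table. It cannot move. A ball let go within about 8 mm of its axis settles into it.
- ring4: One of four identical cork rings glued in a row, 90 mm apart, on the long wooden rail; its number says nothing of its place in the row. Origin: centre of its underside; z up. Outside 62 mm, hole 36 mm, height 18 mm: its rim is 18 mm above this point, 48 mm above the table. It cannot move. A ball let go within about 8 mm of its axis settles into it.
- pot_red: Closed red lacquer pot, 61 mm across and 57 mm high, fixed at one end of the rail, in line with the cork rings and 90 mm from the nearest one (a like yellow pot stands at the other end). Either end may be the red one. Origin: centre of its underside, 30 mm above the table; z up.
- blue65_mid (a point): Centre of the ball of the finished, dark blue bauble, 65 mm in diameter with the same kind of stem; it stands in another hole of the tray, upright. Not part of the set.
Things that resemble listed ones, but are neither listed nor needed, are in the scene too. What is shaped like the part that bears silver50_mid but orange or pink is not meant.

How it is judged (in metres and radians):
At the end, for the whole second after the job is handed in: Each silvered bauble rests in its cork ring (within 10 mm of a ring's axis, at its seated height within 7 mm, stem within 0.35 rad of upright), at 90, 180, 270 and 360 mm (within 30 mm) from the red pot for the 80, 70, 60 and 50 mm ball in turn; all released and at rest ((horizontal distance between silver80_mid and ring1 below 0.01 m or horizontal distance between silver80_mid and ring2 below 0.01 m or horizontal distance between silver80_mid and ring3 below 0.01 m or horizontal distance between silver80_mid and ring4 below 0.01 m) and horizontal distance between silver80_mid and pot_red between 0.06 and 0.12 m and height (world z) of silver80_mid between 0.0767 and 0.0907 m and angle between each of silver80_mid, silver70_mid, silver60_mid, silver50_mid's own z axis and vertical below 0.35 rad and linear speed of each of silver80, silver70, silver60, silver50 below 0.02 m/s and angular speed of each of silver80, silver70, silver60, silver50 below 0.3 rad/s and (horizontal distance between silver70_mid and ring1 below 0.01 m or horizontal distance between silver70_mid and ring2 below 0.01 m or horizontal distance between silver70_mid and ring3 below 0.01 m or horizontal distance between silver70_mid and ring4 below 0.01 m) and horizontal distance between silver70_mid and pot_red between 0.15 and 0.21 m and height (world z) of silver70_mid between 0.071 and 0.085 m and (horizontal distance between silver60_mid and ring1 below 0.01 m or horizontal distance between silver60_mid and ring2 below 0.01 m or horizontal distance between silver60_mid and ring3 below 0.01 m or horizontal distance between silver60_mid and ring4 below 0.01 m) and horizontal distance between silver60_mid and pot_red between 0.24 and 0.3 m and height (world z) of silver60_mid between 0.065 and 0.079 m and (horizontal distance between silver50_mid and ring1 below 0.01 m or horizontal distance between silver50_mid and ring2 below 0.01 m or horizontal distance between silver50_mid and ring3 below 0.01 m or horizontal distance between silver50_mid and ring4 below 0.01 m) and horizontal distance between silver50_mid and pot_red between 0.33 and 0.39 m and height (world z) of silver50_mid between 0.0583 and 0.0723 m); the robot touches nothing.
It fails at once if the 80 mm silvered bauble falls: faster than 0.6 m/s (a drop of about 18 mm) with no finger on it (contact force between the fingers and silver80 below 0.05 N and linear speed of silver80 above 0.6 m/s).
It fails at once if the 70 mm silvered bauble falls: faster than 0.6 m/s (a drop of about 18 mm) with no finger on it (contact force between the fingers and silver70 below 0.05 N and linear speed of silver70 above 0.6 m/s).
It fails at once if the 60 mm silvered bauble falls: faster than 0.6 m/s (a drop of about 18 mm) with no finger on it (contact force between the fingers and silver60 below 0.05 N and linear speed of silver60 above 0.6 m/s).
It fails at once if the 50 mm silvered bauble falls: faster than 0.6 m/s (a drop of about 18 mm) with no finger on it (contact force between the fingers and silver50 below 0.05 N and linear speed of silver50 above 0.6 m/s).
It fails at once if the finished blue bauble is disturbed: shifted more than 12 mm or tipped more than 0.5 rad (distance of blue65_mid from where it was at the start of the episode above 0.012 m or angle between blue65_mid's own z axis and vertical above 0.5 rad).
It also fails if it takes over 106 s, if anything falls off the work surface, if the arm or the gripper's body presses on something with over 40 N, if the wrist force passes 120 N, or if a joint passes its speed limit or range.

## Working session

There is one attempt and no reset: what is moved stays moved. The work goes in short steps, Python scripts to look and compute and a tool call to move; the robot and the scene stay as the last step left them, time stands still between calls to the robot, and variables do not carry over. Pictures are saved under pics/ and viewed, about 12 in all and at most 16, crops included, and the job is handed in when it is done.

Besides the shell and the picture viewer there is one more tool, called after ">>>" by a JSON object that holds its "name" and its "arguments", one argument or row to a line. step_arm: Moves the arm, as the interface text tells. Its arguments: {"type":"object","properties":{"moves":{"type":"array"},"gripper":{"type":"number"}},"required":["moves"]}

```bash
mkdir -p pics
cat > h.py <<'E'
import numpy as np, cv2
from station import status, imaging, robot
def grab(n,save=None):
    d=imaging.grab_frame(n)
    if save: cv2.imwrite(f'pics/{save}.png',cv2.cvtColor(d['frame'],cv2.COLOR_RGB2BGR))
    return d
def f(d): return 192/np.tan(np.radians(d['fovy'])/2)
def pts(d):  # world map from depth
    v,u=np.mgrid[:384,:512]; z=d['z_map']; F=f(d)
    c=np.stack([(u-d['cx'])*z/F,(v-d['cy'])*z/F,z],-1)
    return (c-np.array(d['t']))@np.array(d['R'])
def ray(d,u,v,h):
    R=np.array(d['R']);o=-R.T@np.array(d['t']);r=R.T@np.array([(u-d['cx'])/f(d),(v-d['cy'])/f(d),1])
    return o+r*(h-o[2])/r[2]
E
python3 - <<'E'
from h import *
import pickle
for n in('scene','top'):
    d=grab(n,n+'0'); pickle.dump(d,open(n+'.pkl','wb')); print(n,d['fovy'],d['R'],d['t'])
    cv2.imwrite(f'pics/{n}0.png',cv2.resize(cv2.imread(f'pics/{n}0.png'),(800,600)))
s=status.get_state();print(s)
E
```

```text
scene 42.266945515046174 [[-0.86680494  0.49835035 -0.01720845]
 [ 0.42254137  0.71574664 -0.55602656]
 [-0.26477914 -0.48923785 -0.83098636]] [ 507.64824063 -185.06175339 1472.86609517]
top 45.7821081656175 [[ 0.02629044 -0.99965342 -0.00136293]
 [-0.99147883 -0.02590139 -0.12766696]
 [ 0.12758741  0.00470774 -0.99181616]] [ -10.17920828  550.75291047 1466.82354386]
{'time_s': 0.1, 'joint_positions': array([-1.43451553e+00,  2.07345457e-01,  1.54282754e+00,  2.11234056e-05,
        1.39349521e+00, -1.50487395e-01]), 'qd': array([-6.55132676e-04, -1.70676905e-03, -3.82379986e-03,  2.27346121e-03,
       -5.59136002e-05, -6.03775019e-04]), 'joint_efforts': array([-9.10121453e-04, -3.84095049e+01, -2.92548895e+01, -1.63597138e-04,
        4.92835039e-03, -2.73685663e-05]), 'eef_pos': array([ 162.55487961, -550.87546074,  252.22796255]), 'tcp_rot': array([-3.10730072e+00, -4.48610153e-01, -5.57752316e-05]), 'force': array([ 0.10867209,  0.52167264, -0.2958703 ]), 'torque': array([0.03101654, 0.01255541, 0.01395941]), 'finger_gap': 0.999350597494032}
```

View pics/top0.png

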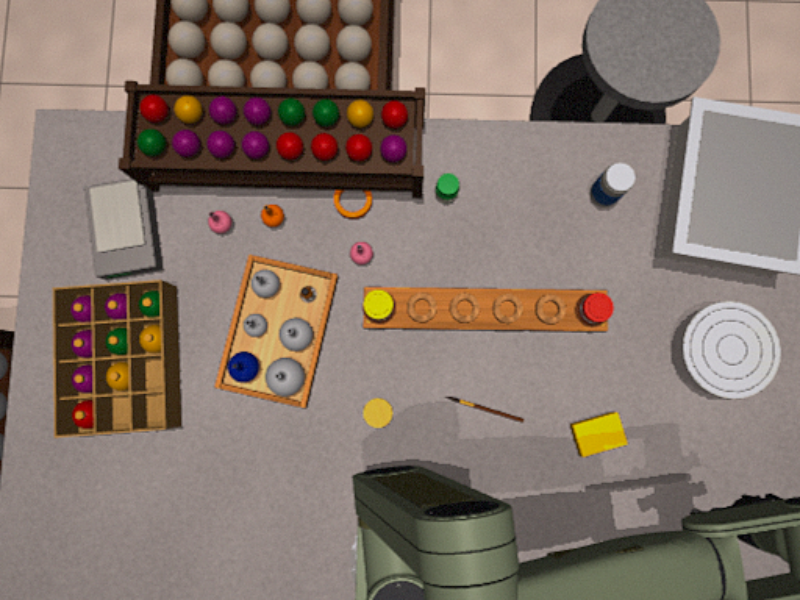

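View pics/scene0.png

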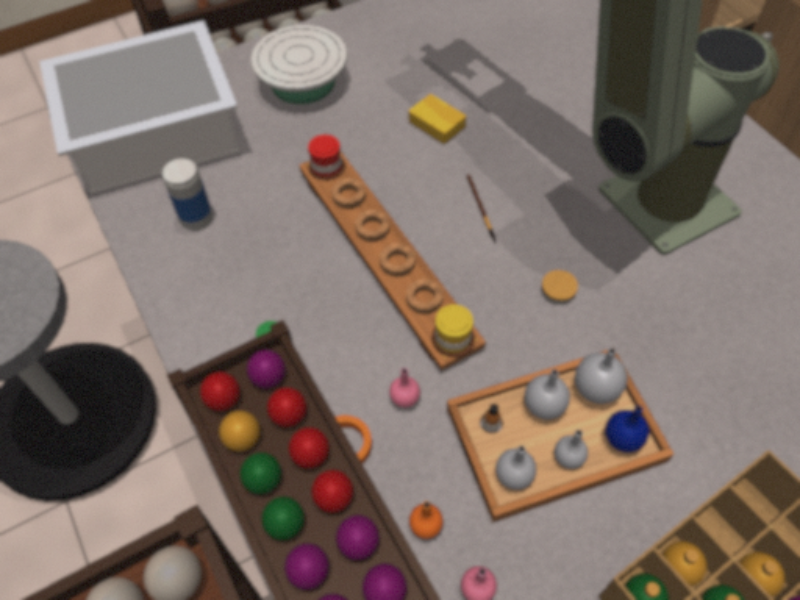

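The top view shows the tray at left, with silver balls at (285,377), (296,333), (265,283) and (255,325), blue at (243,367) and the vial at (308,294). The red pot is at (597,307), yellow at (378,304), with the rings between them. Next I'll measure all of these.

```bash
cat > m.py <<'E'
from h import *
import pickle
from scipy.optimize import least_squares
d=pickle.load(open('top.pkl','rb')); P=pts(d); s=1.5625
hsv=cv2.cvtColor(d['frame'],cv2.COLOR_RGB2HSV)
for n,u,v in[('A',285,377),('B',296,333),('C',265,283),('D',255,325),('blue',243,367)]:
    u/=s;v/=s
    vv,uu=np.mgrid[:384,:512]; m=(np.hypot(uu-u,vv-v)<14)
    Q=P[m]; Q=Q[(Q[:,2]>50-12)]
    c0=ray(d,u,v,50)
    fun=lambda p:np.hypot(0,np.linalg.norm(Q-p[:3],axis=1)-p[3])
    r=least_squares(fun,[*c0[:2],45,32],loss='soft_l1',f_scale=1.5)
    print(n,'ray',c0.round(1),'fit c,r',r.x.round(1),len(Q),'zmax',Q[:,2].max())
for n,m0,lo in[('red',((hsv[...,0]<6)|(hsv[...,0]>174)),0),('yel',(hsv[...,0]>22)&(hsv[...,0]<32),0)]:
    m=m0&(hsv[...,1]>150)&(P[...,2]>70)&(P[...,2]<100)&(np.abs(P[...,0]-ray(d,310,195,87)[0])<60)
    cnt,_=cv2.findContours(m.astype(np.uint8),0,1); c=max(cnt,key=cv2.contourArea)
    (u,v),r=cv2.minEnclosingCircle(c);print(n,u*s,v*s,r,ray(d,u,v,87).round(1),np.median(P[m],0).round(1))
for u,v in[(422,307),(464,308),(507,309),(550,309)]:
    vv,uu=np.mgrid[:384,:512];m=(np.hypot(uu-u/s,vv-v/s)<14)&(abs(P[...,2]-48)<6)
    (x,y),r=cv2.minEnclosingCircle(P[m][:,:2].astype(np.float32));print('ring',m.sum(),ray(d,u/s,v/s,48).round(1),np.median(P[m],0).round(1),x,y,r)
E
python3 m.py
```

```text
A ray [369.9 252.9  50. ] fit c,r [371.1 252.   56.4  38.4] 494 zmax 1525.1183676530807
B ray [461.3 234.5  50. ] fit c,r [459.3 234.2  51.3  33.3] 365 zmax 1525.1183676530807
C ray [564.6 304.4  50. ] fit c,r [564.8 304.9  47.   27.7] 262 zmax 1525.1183676530807
D ray [475.8 320.6  50. ] fit c,r [477.  323.2  41.5  22.6] 187 zmax 1525.1183676530807
blue ray [388.2 340.7  50. ] fit c,r [388.5 340.4  48.7  31. ] 329 zmax 1525.1183676530807
red 597.6648330688477 307.1943759918213 9.513825416564941 [ 527.4 -382.9   87. ] [ 527.1 -383.2   87.3]
yel 378.125 303.97727489471436 9.353139877319336 [522.3  64.   87. ] [521.6  64.4  87.2]
ring 169 [522.8 -26.1  48. ] [523.4 -26.5  47.4] 524.0350952148438 -26.148845672607422 30.59147834777832
ring 176 [ 523. -114.   48.] [ 525.1 -115.7   47.5] 524.8720703125 -116.22782897949219 31.079622268676758
ring 181 [ 523.2 -203.8   48. ] [ 524.5 -205.7   47.5] 525.6766967773438 -205.7823028564453 30.878952026367188
ring 184 [ 525.6 -293.6   48. ] [ 525.6 -294.    47.6] 527.0836791992188 -295.68841552734375 31.032777786254883
```

>>> {"name": "step_arm", "arguments": {
  "moves": [
    [41.8, -29.5, 0, 0.287],
    [41.8, -29.5, 0, 0.287],
    [41.8, -29.5, 0, 0.287],
    [41.8, -29.5, 0, 0.287],
    [41.8, -29.5, 0, 0.287],
    [41.8, -29.5, 0, 0.287],
    [41.8, -29.5, 0, 0.287],
    [41.8, -29.5, 0, 0.287],
    [41.8, -29.5, 0, 0.287],
    [41.8, -29.5, 0, 0.287]
  ],
  "gripper": 3.6
}}

```text
time_s: 1.35
eef_pos: [479.9, -149.2, 252.5]
tcp_rot: [-3.14, -0.003, 0.003]
force: [0.5, -1.0, 1.0]
finger_gap: 0.42
```

>>> {"name": "step_arm", "arguments": {
  "moves": [
    [-10.9, -40.1, 0, 0],
    [-10.9, -40.1, 0, 0],
    [-10.9, -40.1, 0, 0],
    [-10.9, -40.1, 0, 0],
    [-10.9, -40.1, 0, 0],
    [-10.9, -40.1, 0, 0],
    [-10.9, -40.1, 0, 0],
    [-10.9, -40.1, 0, 0],
    [-10.9, -40.1, 0, 0],
    [-10.9, -40.1, 0, 0]
  ]
}}

```text
time_s: 2.6
eef_pos: [370.8, 249.9, 253.3]
tcp_rot: [-3.14, 0.002, 0.003]
force: [0.1, -0.4, -0.3]
finger_gap: 0.424
```

Run:
```python
from h import *
import pickle
s=status.get_state(); d=grab('wrist','w1'); pickle.dump((s,d),open('w1.pkl','wb'))
cv2.imwrite('pics/w1.png',cv2.resize(cv2.imread('pics/w1.png'),(768,576)))
print(s['eef_pos'],s['tcp_rot'],s['finger_gap'],d['mount'],d['fovy'],d['cx'],d['cy'])
t=grab('top','t1'); P=pts(t)
# stems: points well above ball tops
for n,c,lo,hi in[('A',(371,252),98,140),('B',(459,234),87,130),('C',(565,305),76,120),('D',(477,323),64,110),('blue',(388,340),82,128)]:
    m=(np.hypot(P[...,0]-c[0],P[...,1]-c[1])<25)&(P[...,2]>lo)&(P[...,2]<hi)
    print(n,m.sum(),P[m].mean(0).round(1) if m.any() else '')
```

```text
[370.83464718 249.8969666  253.28308133] [-3.14020837e+00  2.20240723e-03  2.74901757e-03] 0.4237933929751131 [[ 1.13618912e-03 -9.65727849e-01 -2.59554291e-01  6.58910928e+01]
 [ 9.99998601e-01  7.78603130e-04  1.48049489e-03  4.85602895e-01]
 [-1.22766536e-03 -2.59555610e-01  9.65727383e-01 -1.22256864e+02]
 [ 0.00000000e+00  0.00000000e+00  0.00000000e+00  1.00000000e+00]] 65.70646984690485 258.5003975734752 193.9846099294567
A 0 
B 21 [457.7 232.  112.6]
C 27 [563.4 302.4  99.2]
D 25 [475.3 321.   88.9]
blue 0
```

View pics/w1.png

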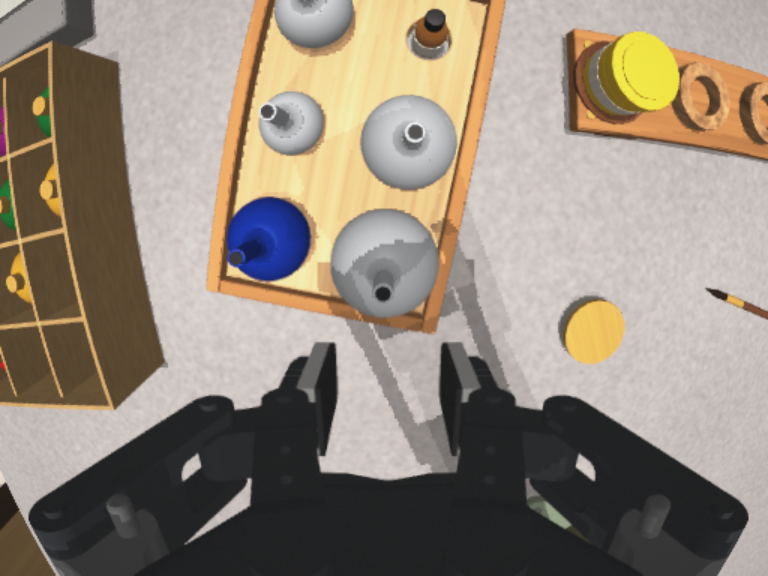

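The wrist view shows the stem tips: A at (383,293), B at (415,131) and D at (268,112). I'll cast those rays onto the stem-top heights.

```bash
cat >> h.py <<'E'
from scipy.spatial.transform import Rotation as Ro
def wray(s,d,u,v,h):  # fisheye pixel -> world at height h
    F=f(d); x,y=u-d['cx'],v-d['cy']; r=np.hypot(x,y); th=r/F
    c=np.array([np.sin(th)*x/r,np.sin(th)*y/r,np.cos(th)]); M=np.array(d['mount'])
    Rw=Ro.from_rotvec(s['tcp_rot']).as_matrix(); o=Rw@M[:3,3]+s['eef_pos']; k=Rw@M[:3,:3]@c
    return o+k*(h-o[2])/k[2]
E
python3 - <<'E'
from h import *
import pickle
s,d=pickle.load(open('w1.pkl','rb'))
for n,u,v,h in[('A',383,293,138),('B',415,131,127),('D',268,112,104),('ybpot',645,71,87)]: print(n,wray(s,d,u/1.5,v/1.5,h).round(1))
E
```

```text
A [371.5 251.8 138. ]
B [460.6 234.2 127. ]
D [477.  322.5 104. ]
ybpot [522.3  64.6  87. ]
```

>>> {"name": "step_arm", "arguments": {
  "moves": [
    [0.05, -0.2, 6, 0],
    [0.05, -0.2, 10, 0],
    [0.05, -0.2, 12.9, 0],
    [0.05, -0.2, 12.9, 0],
    [0.05, -0.2, 12.9, 0]
  ]
}}

```text
time_s: 3.32
eef_pos: [372.2, 252.5, 125.6]
tcp_rot: [-3.139, 0.003, -0.0]
force: [0.4, 1.3, 0.1]
finger_gap: 0.42
```

>>> {"name": "step_arm", "arguments": {
  "moves": [
    [0, 0, 0, 0],
    [0, 0, 0, 0],
    [0, 0, 0, 0],
    [0, 0, 0, 0]
  ],
  "gripper": 0.6
}}

```text
time_s: 3.82
eef_pos: [373.8, 253.0, 127.4]
tcp_rot: [-3.138, 0.002, -0.006]
force: [-0.2, -0.1, 6.5]
finger_gap: 0.121
```

>>> {"name": "step_arm", "arguments": {
  "moves": [
    [0, 0, -0.5, 0],
    [0, 0, -1.5, 0],
    [0, 0, -3, 0],
    [0, 0, -3, 0]
  ]
}}

```text
time_s: 4.32
eef_pos: [374.9, 253.5, 159.3]
tcp_rot: [-3.136, 0.002, -0.012]
force: [-0.1, 0.0, -1.0]
finger_gap: 0.122
```

Run:
```python
from h import *
s=status.get_state(); d=grab('wrist','w2')
print(s['eef_pos'],s['tcp_rot'],s['finger_gap'],s['force'])
cv2.imwrite('pics/w2.png',cv2.resize(cv2.imread('pics/w2.png'),(768,576)))
```

```text
[374.92848258 253.5268969  159.29659141] [-3.13644617e+00  2.12301460e-03 -1.22025958e-02] 0.1217062781676727 [-0.1199512   0.04603101 -1.03201743]
```

View pics/w2.png

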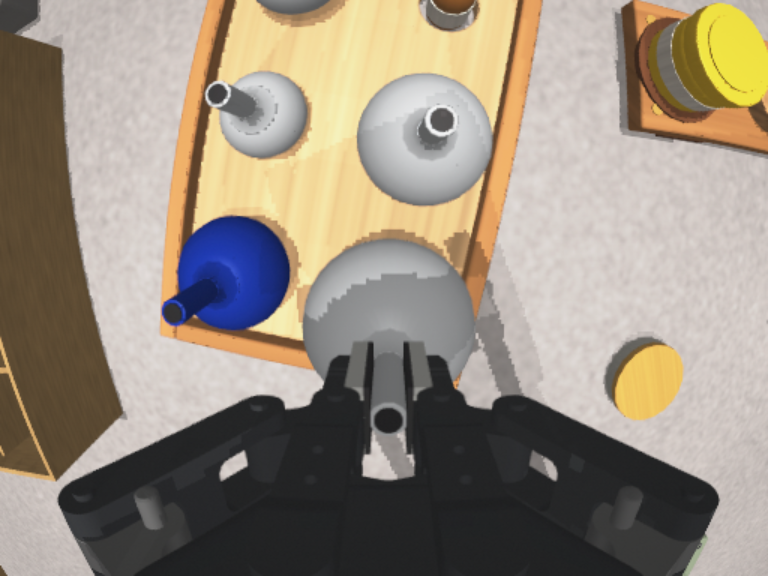

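>>> {"name": "step_arm", "arguments": {
  "moves": [
    [0, 0, -5, 0],
    [1.5, 3, -9.5, 0],
    [3, 8, -10, 0],
    [4.5, 13.5, -10, 0],
    [6, 19, -10, 0],
    [7.5, 25, -10, 0],
    [9, 31, -10, 0],
    [10.5, 37, -10, 0],
    [12, 43, -10, 0],
    [13.5, 48.5, -10, 0],
    [15, 53, -10, 0],
    [15.3, 54.7, -10, 0]
  ]
}}

```text
time_s: 5.88
eef_pos: [525.8, -296.8, 255.8]
tcp_rot: [-3.136, 0.006, -0.008]
force: [0.4, 0.4, -1.6]
finger_gap: 0.121
```

Run:
```python
from h import *
print({k:status.get_state()[k] for k in('eef_pos','tcp_rot','finger_gap','force')})
d=grab('scene','s2'); P=pts(d); t=grab('top','t2')
cv2.imwrite('pics/s2.png',cv2.resize(cv2.imread('pics/s2.png')[60:252,130:386],(800,600)))
```

```text
{'eef_pos': array([ 525.79253567, -296.8301344 ,  255.80238984]), 'tcp_rot': array([-3.13644841,  0.006227  , -0.00777643]), 'finger_gap': 0.12137377380041313, 'force': array([ 0.36574572,  0.43447589, -1.57771691])}
```

View pics/s2.png

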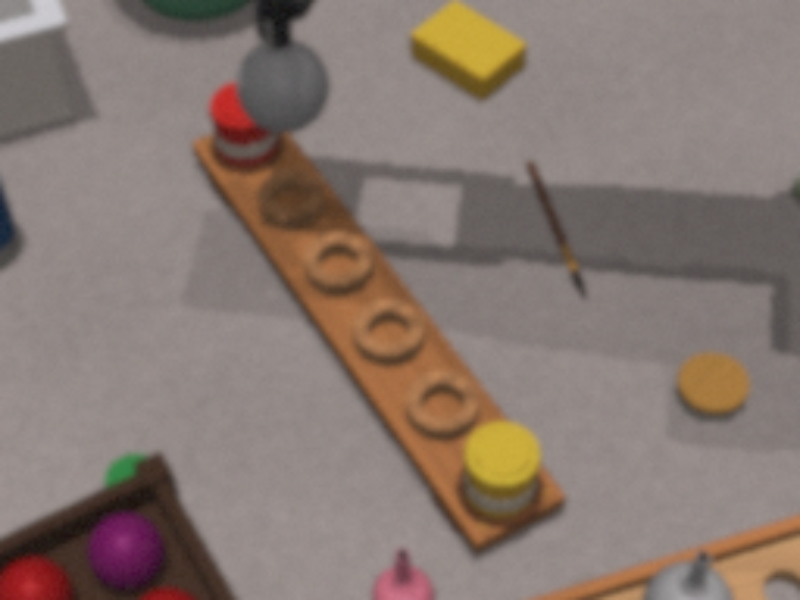

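```bash
cat >> h.py <<'E'
from scipy.optimize import least_squares
def ball(d,c,R):  # sphere fit of known radius near c, from depth
    P=pts(d).reshape(-1,3)
    for k in range(4):
        D=np.linalg.norm(P-c,axis=1); Q=P[(abs(D-R)<(12 if k==0 else 5))&(P[:,2]<c[2]+.8*R)&(d['z_map'].ravel()>0)]
        c=least_squares(lambda p:np.linalg.norm(Q-p,axis=1)-R,c,loss='soft_l1').x
    return c.round(1),len(Q)
E
python3 - <<'E'
from h import *
d=grab('scene'); 
print('ray',ray(d,220.6,87.5,183).round(1), ball(d,np.array([526.,-297,183]),40))
print('blue/A.. B check',ball(d,np.array([459.,234,48]),35))
P=pts(d); 
for y in(-116,-206,-295):
  m=(np.hypot(P[...,0]-525,P[...,1]-y)<40)&(abs(P[...,2]-48)<4); print('ring',y,cv2.minEnclosingCircle(P[m][:,:2].astype(np.float32)))
E
```

```text
ray [ 521.3 -296.   183. ] (array([ 520.9, -296.9,  183.4]), 516)
blue/A.. B check (array([458.2, 234.4,  46.9]), 436)
ring -116 ((522.2183227539062, -115.8887710571289), 32.9248161315918)
ring -206 ((524.81494140625, -206.41864013671875), 32.722415924072266)
ring -295 ((525.1997680664062, -297.3300476074219), 33.19361877441406)
```

>>> {"name": "step_arm", "arguments": {
  "moves": [
    [0.45, -0.15, 4, 0],
    [0.45, -0.15, 7, 0],
    [0.45, -0.15, 8.8, 0],
    [0.45, -0.15, 9.5, 0],
    [0.45, -0.15, 9.7, 0],
    [0.45, -0.15, 9.7, 0]
  ]
}}

```text
time_s: 6.78
eef_pos: [531.1, -292.3, 160.4]
tcp_rot: [-3.137, 0.003, -0.01]
force: [-0.3, 0.0, 0.2]
finger_gap: 0.12
```

Run:
```python
from h import *
d=grab('scene'); print(ball(d,np.array([525.,-296,85]),40))
```

```text
(array([ 526.5, -293.5,   87.6]), 461)
```

>>> {"name": "step_arm", "arguments": {
  "moves": [
    [0, 0.15, 0.2, 0],
    [0, 0.15, 0.35, 0],
    [0, 0.15, 0.35, 0]
  ]
}}

```text
time_s: 7.2
eef_pos: [531.8, -294.7, 158.5]
tcp_rot: [-3.138, 0.004, -0.013]
force: [-1.0, -0.0, 5.2]
finger_gap: 0.122
```

Run:
```python
from h import *
d=grab('scene'); print(ball(d,np.array([525.,-296,85]),40))
print(status.get_state()['force'])
```

```text
(array([ 527.5, -295.8,   85.1]), 466)
[-0.78728062 -0.63214658  6.57426416]
```

>>> {"name": "step_arm", "arguments": {
  "moves": [
    [0, 0, 0, 0],
    [0, 0, 0, 0],
    [0, 0, 0, 0],
    [0, 0, 0, 0]
  ],
  "gripper": 3.6
}}

```text
time_s: 7.75
eef_pos: [531.6, -294.5, 158.0]
tcp_rot: [-3.138, 0.004, -0.013]
force: [0.1, -0.2, 1.4]
finger_gap: 0.423
```

Run:
```python
from h import *
d=grab('scene'); print(ball(d,np.array([525.,-296,85]),40))
print(status.get_state()['force'])
```

```text
(array([ 524.9, -296.8,   83.6]), 448)
[ 0.77096117  0.07666255 -0.28492276]
```

>>> {"name": "step_arm", "arguments": {
  "moves": [
    [0, 0, -5, 0],
    [0, 0, -9.5, 0],
    [-0.7, -5, -10, 0],
    [-1.5, -11, -10, 0],
    [-2.3, -17, -10, 0],
    [-3.2, -23, -10, 0],
    [-4, -29, -10, 0],
    [-4.8, -35, -10, 0],
    [-5.6, -41, -10, 0],
    [-6.5, -47, -10, 0],
    [-7.1, -52.8, -10, 0],
    [-7.1, -52.8, -10, 0]
  ]
}}

```text
time_s: 9.3
eef_pos: [459.9, 236.9, 259.5]
tcp_rot: [-3.137, -0.007, -0.013]
force: [0.1, -0.6, -0.0]
finger_gap: 0.421
```

>>> {"name": "step_arm", "arguments": {
  "moves": [
    [-0.05, 0.35, 5, 0],
    [-0.05, 0.35, 10, 0],
    [-0.05, 0.35, 13, 0],
    [-0.05, 0.35, 14.6, 0],
    [-0.05, 0.35, 14.6, 0],
    [-0.05, 0.35, 14.6, 0]
  ]
}}

```text
time_s: 10.05
eef_pos: [462.0, 234.1, 115.0]
tcp_rot: [-3.136, -0.006, -0.017]
force: [0.9, -0.4, 0.2]
finger_gap: 0.42
```

>>> {"name": "step_arm", "arguments": {
  "moves": [
    [-0.2, 0, 0, 0],
    [-0.2, 0, 0, 0],
    [-0.2, 0, 0, 0],
    [-0.2, 0, 0, 0]
  ],
  "gripper": 0.6
}}

```text
time_s: 10.55
eef_pos: [461.3, 234.6, 116.6]
tcp_rot: [-3.135, -0.006, -0.022]
force: [-0.6, -0.4, 6.6]
finger_gap: 0.119
```

>>> {"name": "step_arm", "arguments": {
  "moves": [
    [0, 0, -0.5, 0],
    [0, 0, -1.5, 0],
    [0, 0, -4, 0],
    [0, 0, -7, 0],
    [0, 0, -12, 0],
    [0, 0, -14, 0],
    [0, 0, -14, 0]
  ]
}}

```text
time_s: 11.42
eef_pos: [460.5, 234.1, 259.1]
tcp_rot: [-3.134, -0.007, -0.03]
force: [-0.6, -0.5, 0.0]
finger_gap: 0.119
```

Run:
```python
from h import *
d=grab('scene'); e=status.get_state()['eef_pos'];print(e,ball(d,e-[4,0,65],35))
```

```text
[459.36924465 233.74601363 257.04907082] (array([457.4, 233.2, 190.5]), 522)
```

>>> {"name": "step_arm", "arguments": {
  "moves": [
    [0.5, 3, 0, 0],
    [1.3, 8, 0, 0],
    [2.2, 13.5, 0, 0],
    [3, 19, 0, 0],
    [4, 25, 0, 0],
    [5, 31, 0, 0],
    [5.9, 37, 0, 0],
    [6.5, 41, 0, 0],
    [6.8, 43.6, 0, 0],
    [6.8, 43.9, 0, 0],
    [6.8, 43.9, 0, 0]
  ]
}}

```text
time_s: 12.85
eef_pos: [528.4, -204.1, 253.6]
tcp_rot: [-3.133, -0.006, -0.02]
force: [0.1, 0.6, -0.4]
finger_gap: 0.119
```

Run:
```python
from h import *
d=grab('scene'); s=status.get_state();e=s['eef_pos'];print(e,s['tcp_rot'],ball(d,e-[3,0,66],35))
print(Ro.from_rotvec(s['tcp_rot']).as_matrix().round(3))
```

```text
[ 528.59116932 -203.7054414   254.04609894] [-3.13317245 -0.00753301 -0.02076825] (array([ 524.8, -204.9,  186.3]), 422)
[[ 1.     0.005  0.013]
 [ 0.005 -1.     0.008]
 [ 0.013 -0.008 -1.   ]]
```

>>> {"name": "step_arm", "arguments": {
  "moves": [
    [-0.1, 0.2, 4.5, 0],
    [-0.1, 0.2, 8, 0],
    [-0.1, 0.2, 9.8, 0],
    [-0.1, 0.2, 10.5, 0],
    [-0.1, 0.2, 10.7, 0],
    [-0.1, 0.2, 10.7, 0]
  ]
}}

```text
time_s: 13.65
eef_pos: [530.0, -205.3, 148.4]
tcp_rot: [-3.135, -0.008, -0.025]
force: [0.5, 1.3, -0.2]
finger_gap: 0.119
```

Run:
```python
from h import *
d=grab('scene'); s=status.get_state();e=s['eef_pos'];print(e,s['force'],ball(d,np.array([525,-206,80.]),35))
```

```text
[ 529.97910264 -205.34686058  148.46222474] [-0.51553658  0.42743473  0.29720651] (array([ 526.7, -205.7,   79. ]), 354)
```

>>> {"name": "step_arm", "arguments": {
  "moves": [
    [-0.1, 0, 0.2, 0],
    [-0.1, 0, 0.2, 0]
  ]
}}

```text
time_s: 13.95
eef_pos: [529.8, -205.7, 147.7]
tcp_rot: [-3.135, -0.007, -0.028]
force: [-0.5, 1.0, 4.7]
finger_gap: 0.122
```

>>> {"name": "step_arm", "arguments": {
  "moves": [
    [0, 0, 0, 0],
    [0, 0, 0, 0],
    [0, 0, 0, 0],
    [0, 0, 0, 0]
  ],
  "gripper": 3.6
}}

```text
time_s: 14.45
eef_pos: [529.6, -205.6, 147.4]
tcp_rot: [-3.135, -0.007, -0.027]
force: [0.7, -0.9, 0.3]
finger_gap: 0.421
```

Run:
```python
from h import *
d=grab('scene'); s=status.get_state();e=s['eef_pos'];print(e,s['force'],ball(d,np.array([525,-206,80.]),35),ball(d,np.array([525,-296,84.]),40))
```

```text
[ 529.63044119 -205.61928187  147.52375186] [ 0.29506279 -0.69678679 -0.52189971] (array([ 524.2, -206.9,   77.6]), 374) (array([ 525.4, -296.7,   83.2]), 328)
```

>>> {"name": "step_arm", "arguments": {
  "moves": [
    [0, 0, -5, 0],
    [0, 0, -10, 0],
    [0.4, -4, -10.5, 0],
    [0.8, -9, -10.5, 0],
    [1.3, -15, -10.5, 0],
    [1.7, -21, -10.5, 0],
    [2.2, -27, -10.5, 0],
    [2.6, -33, -10.5, 0],
    [3, -39, -10.5, 0],
    [3.4, -45, -10.5, 0],
    [3.5, -51, -10.5, 0],
    [3.5, -51, -10.5, 0]
  ]
}}

```text
time_s: 16.0
eef_pos: [559.4, 308.1, 255.9]
tcp_rot: [-3.134, -0.017, -0.027]
force: [0.1, -0.1, -1.0]
finger_gap: 0.422
```

Run:
```python
from h import *
import pickle
s=status.get_state(); d=grab('wrist','w3'); pickle.dump((s,d),open('w3.pkl','wb'))
print(s['eef_pos'],s['tcp_rot'])
cv2.imwrite('pics/w3.png',cv2.resize(cv2.imread('pics/w3.png'),(768,576)))
```

```text
[559.39955406 308.07236696 255.86093489] [-3.13413795 -0.016823   -0.02709043]
```

View pics/w3.png

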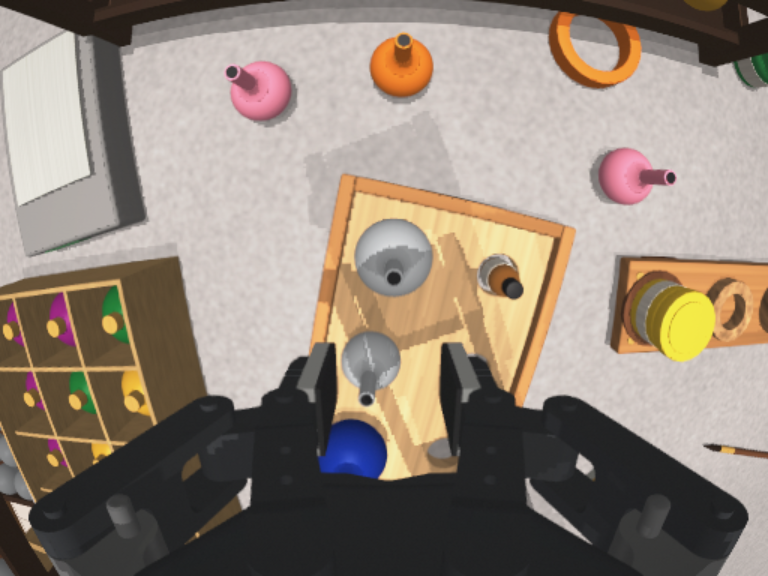

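The view shows stem C at (394,277), D at (367,399), the vial at (513,288) and the blue bauble untouched.

Run:
```python
from h import *
import pickle
s,d=pickle.load(open('w3.pkl','rb'))
print(wray(s,d,394/1.5,277/1.5,116),wray(s,d,367/1.5,399/1.5,104))
print(Ro.from_rotvec(s['tcp_rot']).as_matrix().round(3))
```

```text
[566.05142481 304.50904264 116.        ] [476.99903378 321.66246971 104.        ]
[[ 1.     0.011  0.017]
 [ 0.011 -1.     0.007]
 [ 0.017 -0.007 -1.   ]]
```

>>> {"name": "step_arm", "arguments": {
  "moves": [
    [0.3, 0.47, 5, 0],
    [0.3, 0.47, 10, 0],
    [0.3, 0.47, 13.5, 0],
    [0.3, 0.47, 15.2, 0],
    [0.3, 0.47, 15.2, 0],
    [0.3, 0.47, 15.2, 0]
  ]
}}

```text
time_s: 16.8
eef_pos: [566.9, 302.0, 105.9]
tcp_rot: [-3.135, -0.012, -0.032]
force: [0.8, -0.3, 0.2]
finger_gap: 0.42
```

>>> {"name": "step_arm", "arguments": {
  "moves": [
    [0, 0, 0, 0],
    [0, 0, 0, 0],
    [0, 0, 0, 0],
    [0, 0, 0, 0]
  ],
  "gripper": 0.6
}}

```text
time_s: 17.3
eef_pos: [568.5, 303.2, 108.4]
tcp_rot: [-3.132, -0.013, -0.039]
force: [-0.6, 1.9, 7.3]
finger_gap: 0.117
```

>>> {"name": "step_arm", "arguments": {
  "moves": [
    [0, 0, -0.5, 0],
    [0, 0, -1.5, 0],
    [0, 0, -4, 0],
    [0, 0, -7, 0],
    [0, 0, -12, 0],
    [0, 0, -14, 0],
    [0, 0, -14, 0]
  ]
}}

```text
time_s: 18.18
eef_pos: [565.9, 302.1, 250.3]
tcp_rot: [-3.131, -0.013, -0.045]
force: [0.6, 0.5, -0.2]
finger_gap: 0.118
```

Run:
```python
from h import *
d=grab('scene'); e=status.get_state()['eef_pos'];print(e,ball(d,e-[4,0,63],30))
```

```text
[564.7649754  301.70596556 247.81129699] (array([561.5, 302. , 184.4]), 384)
```

>>> {"name": "step_arm", "arguments": {
  "moves": [
    [-0.3, 3, 0, 0],
    [-0.8, 8, 0, 0],
    [-1.3, 13.5, 0, 0],
    [-1.9, 19, 0, 0],
    [-2.5, 25, 0, 0],
    [-3.1, 31, 0, 0],
    [-3.7, 37, 0, 0],
    [-4, 40, 0, 0],
    [-4.1, 41.7, 0, 0],
    [-4.1, 41.8, 0, 0],
    [-4.1, 41.8, 0, 0]
  ]
}}

```text
time_s: 19.6
eef_pos: [527.0, -115.4, 242.3]
tcp_rot: [-3.131, -0.014, -0.036]
force: [-1.5, 0.4, -0.0]
finger_gap: 0.119
```

Run:
```python
from h import *
d=grab('scene'); s=status.get_state();e=s['eef_pos'];print(e,s['tcp_rot'],ball(d,e-[3,0,63],30))
print(Ro.from_rotvec(s['tcp_rot']).as_matrix().round(3))
```

```text
[ 527.18067997 -115.18278712  242.63549416] [-3.13148423 -0.01526778 -0.03721707] (array([ 522. , -115.5,  177. ]), 321)
[[ 1.     0.01   0.024]
 [ 0.01  -1.     0.01 ]
 [ 0.024 -0.01  -1.   ]]
```

>>> {"name": "step_arm", "arguments": {
  "moves": [
    [-0.1, 0.15, 4.5, 0],
    [-0.1, 0.15, 8, 0],
    [-0.1, 0.15, 9.6, 0],
    [-0.1, 0.15, 10.2, 0],
    [-0.1, 0.15, 10.3, 0],
    [-0.1, 0.15, 10.3, 0]
  ]
}}

```text
time_s: 20.4
eef_pos: [529.7, -116.0, 141.1]
tcp_rot: [-3.132, -0.015, -0.041]
force: [1.5, 0.4, -0.5]
finger_gap: 0.118
```

Run:
```python
from h import *
d=grab('scene'); s=status.get_state();e=s['eef_pos'];print(e,s['force'],ball(d,np.array([525,-116,74.]),30))
```

```text
[ 529.63107534 -116.06454873  141.05133946] [-0.674178    0.50249338 -0.22460102] (array([ 525.2, -115.3,   71.9]), 273)
```

>>> {"name": "step_arm", "arguments": {
  "moves": [
    [-0.1, 0, 0.2, 0],
    [-0.1, 0, 0.25, 0],
    [-0.1, 0, 0.25, 0]
  ]
}}

```text
time_s: 20.82
eef_pos: [528.8, -116.2, 138.7]
tcp_rot: [-3.133, -0.015, -0.042]
force: [0.2, 0.3, 0.4]
finger_gap: 0.12
```

>>> {"name": "step_arm", "arguments": {
  "moves": [
    [0, 0, 0.15, 0],
    [0, 0, 0.15, 0]
  ]
}}

```text
time_s: 21.08
eef_pos: [529.2, -116.3, 138.4]
tcp_rot: [-3.133, -0.015, -0.043]
force: [-2.0, 0.3, 6.0]
finger_gap: 0.121
```

Run:
```python
from h import *
d=grab('scene'); s=status.get_state();e=s['eef_pos'];print(e,s['force'],ball(d,np.array([525,-116,74.]),30))
```

```text
[ 529.20255124 -116.28458506  138.33875443] [-0.33990051  0.55021171  6.09975723] (array([ 524.8, -116. ,   71. ]), 278)
```

Contact is made, so I'll release.

>>> {"name": "step_arm", "arguments": {
  "moves": [
    [0, 0, 0, 0],
    [0, 0, 0, 0],
    [0, 0, 0, 0],
    [0, 0, 0, 0]
  ],
  "gripper": 3.6
}}

```text
time_s: 21.62
eef_pos: [529.1, -116.3, 138.1]
tcp_rot: [-3.133, -0.015, -0.042]
force: [-0.1, 0.3, 0.1]
finger_gap: 0.42
```

>>> {"name": "step_arm", "arguments": {
  "moves": [
    [0, 0, -5, 0],
    [0, 0, -10.5, 0],
    [-0.4, -4, -11.5, 0],
    [-0.9, -9, -11.5, 0],
    [-1.6, -15, -11.5, 0],
    [-2.3, -21, -11.5, 0],
    [-3, -27, -11.5, 0],
    [-3.7, -33, -11.5, 0],
    [-4.3, -39, -11.5, 0],
    [-4.6, -43.6, -11.5, 0],
    [-4.6, -43.6, -11.5, 0],
    [-4.6, -43.6, -11.5, 0]
  ]
}}

```text
time_s: 23.12
eef_pos: [475.5, 317.9, 255.1]
tcp_rot: [-3.134, -0.016, -0.041]
force: [-0.1, -0.1, -0.1]
finger_gap: 0.42
```

Run:
```python
from h import *
d=grab('scene'); s=status.get_state();print(s['eef_pos']);print(ball(d,np.array([525,-116,74.]),30),ball(d,np.array([477,322,36.]),25))
print(Ro.from_rotvec(s['tcp_rot']).as_matrix().round(3))
```

```text
[475.72028689 317.36572893 255.1505166 ]
(array([ 523.2, -116.2,   70.5]), 297) (array([477.6, 323.6,  31.2]), 266)
[[ 1.     0.009  0.026]
 [ 0.009 -1.     0.008]
 [ 0.026 -0.008 -1.   ]]
```

>>> {"name": "step_arm", "arguments": {
  "moves": [
    [-0.25, -0.4, 5, 0],
    [-0.25, -0.4, 10, 0],
    [-0.25, -0.4, 14.5, 0],
    [-0.25, -0.4, 16.3, 0],
    [-0.25, -0.4, 16.4, 0],
    [-0.25, -0.4, 16.4, 0]
  ]
}}

```text
time_s: 23.92
eef_pos: [479.3, 323.0, 93.4]
tcp_rot: [-3.132, -0.013, -0.047]
force: [-0.7, 0.1, 0.2]
finger_gap: 0.422
```

>>> {"name": "step_arm", "arguments": {
  "moves": [
    [0, 0, 0, 0],
    [0, 0, 0, 0],
    [0, 0, 0, 0],
    [0, 0, 0, 0]
  ],
  "gripper": 0.6
}}

```text
time_s: 24.42
eef_pos: [481.0, 323.7, 95.6]
tcp_rot: [-3.13, -0.013, -0.054]
force: [0.2, -0.0, 7.0]
finger_gap: 0.116
```

>>> {"name": "step_arm", "arguments": {
  "moves": [
    [0, 0, -0.5, 0],
    [0, 0, -1.5, 0],
    [0, 0, -4, 0],
    [0, 0, -7, 0],
    [0, 0, -12, 0],
    [0, 0, -16, 0],
    [0, 0, -16, 0]
  ]
}}

```text
time_s: 25.3
eef_pos: [477.7, 323.2, 260.9]
tcp_rot: [-3.126, -0.014, -0.067]
force: [-1.3, 0.5, -0.2]
finger_gap: 0.118
```

Run:
```python
from h import *
d=grab('scene'); e=status.get_state()['eef_pos'];print(e,ball(d,e-[4,0,60],25))
```

```text
[476.30968841 322.45121799 257.98459431] (array([472.7, 322.2, 200.3]), 285)
```

>>> {"name": "step_arm", "arguments": {
  "moves": [
    [0.4, 3, 0, 0],
    [1.1, 8, 0, 0],
    [1.8, 13.5, 0, 0],
    [2.5, 19, 0, 0],
    [3.3, 25, 0, 0],
    [4.1, 31, 0, 0],
    [4.6, 34, 0, 0],
    [4.7, 34.8, 0, 0],
    [4.7, 34.8, 0, 0],
    [4.7, 34.8, 0, 0]
  ]
}}

```text
time_s: 26.6
eef_pos: [525.9, -23.8, 254.8]
tcp_rot: [-3.127, -0.016, -0.058]
force: [0.7, 0.6, 0.5]
finger_gap: 0.118
```

Run:
```python
from h import *
d=grab('scene'); s=status.get_state();e=s['eef_pos'];print(e,s['tcp_rot'],ball(d,e-[4,0,59],25))
print(Ro.from_rotvec(s['tcp_rot']).as_matrix().round(3))
```

```text
[526.04441666 -23.71862633 254.99100707] [-3.12754472 -0.01663001 -0.05859199] (array([520.3, -24.7, 195.1]), 235)
[[ 0.999  0.011  0.037]
 [ 0.01  -1.     0.014]
 [ 0.038 -0.013 -0.999]]
```

>>> {"name": "step_arm", "arguments": {
  "moves": [
    [-0.2, 0.3, 5, 0],
    [-0.2, 0.3, 10, 0],
    [-0.2, 0.3, 11.9, 0],
    [-0.2, 0.3, 12.5, 0],
    [-0.2, 0.3, 12.7, 0],
    [-0.2, 0.3, 12.7, 0]
  ]
}}

```text
time_s: 27.4
eef_pos: [529.8, -24.9, 129.3]
tcp_rot: [-3.128, -0.017, -0.063]
force: [0.4, 0.1, 0.1]
finger_gap: 0.115
```

Run:
```python
from h import *
d=grab('scene'); s=status.get_state();e=s['eef_pos'];print(e,s['force'],ball(d,np.array([523,-26,66.]),25))
```

```text
[529.85661833 -25.03446634 129.40243011] [-0.91488801 -0.47528083 -0.43391712] (array([526. , -23.7,  63.6]), 203)
```

>>> {"name": "step_arm", "arguments": {
  "moves": [
    [-0.3, 0.15, 0, 0],
    [-0.3, 0.15, 0.15, 0],
    [-0.3, 0.15, 0.3, 0],
    [-0.3, 0.15, 0.3, 0]
  ]
}}

```text
time_s: 27.95
eef_pos: [527.1, -26.6, 126.3]
tcp_rot: [-3.128, -0.017, -0.063]
force: [0.1, -1.0, 1.9]
finger_gap: 0.121
```

>>> {"name": "step_arm", "arguments": {
  "moves": [
    [0, 0, 0.1, 0],
    [0, 0, 0.1, 0]
  ]
}}

```text
time_s: 28.2
eef_pos: [527.4, -26.5, 125.8]
tcp_rot: [-3.128, -0.017, -0.064]
force: [-0.8, 0.2, 4.4]
finger_gap: 0.12
```

>>> {"name": "step_arm", "arguments": {
  "moves": [
    [0, 0, 0, 0],
    [0, 0, 0, 0],
    [0, 0, 0, 0],
    [0, 0, 0, 0]
  ],
  "gripper": 3.6
}}

```text
time_s: 28.7
eef_pos: [527.3, -26.5, 125.6]
tcp_rot: [-3.128, -0.017, -0.063]
force: [-0.3, 0.2, -0.4]
finger_gap: 0.421
```

>>> {"name": "step_arm", "arguments": {
  "moves": [
    [0, 0, -3, 0],
    [-0.5, 0, -8, 0],
    [-1, 0, -13, 0],
    [-4, 0, -14, 0],
    [-8, 0, -14, 0],
    [-12, 0, -14, 0],
    [-14, 0, -14, 0],
    [-14, 0, -14, 0],
    [-14, 0, -14, 0]
  ]
}}

```text
time_s: 29.82
eef_pos: [382.5, -30.0, 260.2]
tcp_rot: [-3.128, -0.017, -0.065]
force: [0.9, 1.0, 0.7]
finger_gap: 0.424
```

Run:
```python
from h import *
d=grab('scene','s9'); t=grab('top','t9')
for D in(d,t):
  for c,r in[((525,-296,84),40),((525,-206,78),35),((524,-116,72),30),((523,-26,65),25),((388.5,340.4,46),32.5)]: print(r,*ball(D,np.array(c,float),r))
a=cv2.imread('pics/s9.png')[70:300,150:450]; cv2.imwrite('pics/s9.png',cv2.resize(a,(780,598)))
print(status.get_state()['force'])
```

```text
40 [ 525.1 -297.    83.8] 444
35 [ 523.9 -206.6   77.6] 364
30 [ 523.1 -116.3   71. ] 290
25 [522.7 -25.8  61.8] 224
32.5 [388.2 340.1  43.2] 417
40 [ 526.9 -296.4   82. ] 302
35 [ 525.8 -206.5   76.4] 211
30 [ 524.7 -116.2   70.1] 151
25 [522.6 -25.5  62.6] 113
32.5 [388.8 340.3  44. ] 198
[0.89337901 0.56687954 0.14301062]
```

View pics/s9.png

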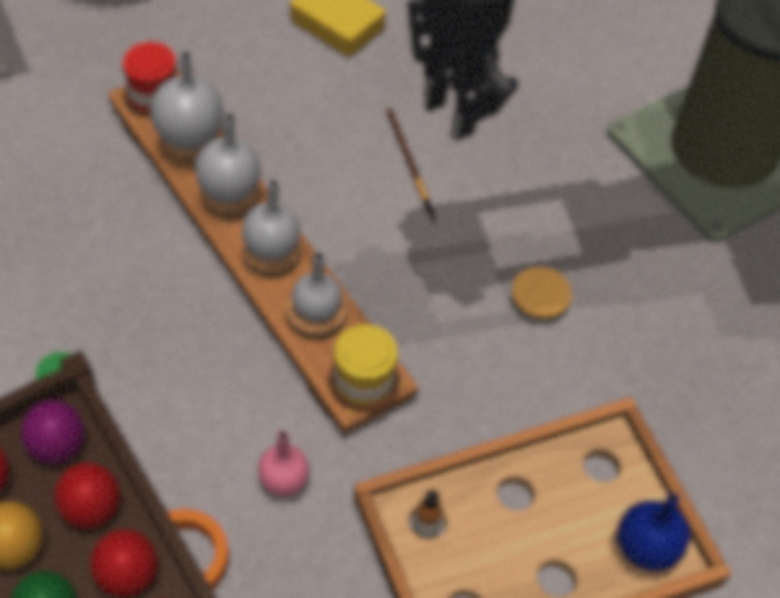

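The picture shows all four silver baubles upright on the rings, sizes falling away from the red pot, with the blue bauble still in its hole and the gripper clear.

```bash
python3 -c "
from station import robot; print(robot.hand_in())"
```

```text
the job is handed in; nothing more can be done
None
```

I moved all four silvered baubles by their stems onto the cork rings, with the 80 mm next to the red pot, then 70, 60 and 50 mm. I handed the job in at about 30 s, and no verdict was reported.

**Placing:** In the last check, both the scene and top cameras put each ball centre within about 3 mm of its ring's measured axis. All four stood stem up in the picture.

**Heights:** Seated heights were within about 4 mm of nominal. The 50 mm ball read lowest, at 62–63 mm against 65 mm. The scene camera read that same ball about 4 mm low in the tray too, so I took this as measurement bias.

**Blue bauble and gripper:** The blue bauble read within about 1 mm of where it started and looked upright. The gripper was open and clear of everything at hand-in.

**Drift:** The tool tilt crept up to about 0.04 rad over the run. I corrected for it in the moves, and no check failed.

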